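# Puff the dust off a projector lamp

### The job

Blow the dust off the frosted lamp on the turntable: press the nozzle cap of the tall slim air can, the one whose nozzle points at the lamp, all the way down, keep it down for about half a second, then let it spring back up. Do not press the cap of the short wide can, and do not shift or tip the lamp.

Things in the scene. Friction and masses are not known exactly. Their poses are not given: they have to be found in the camera images.
- duster_cap (a joint): Sprung nozzle cap of the tall slim air can: how far it is pressed, in m, 0 when up, 0.008 fully down on its stop. It moves straight down; the spring takes about 2 N to start and 4.5 N when fully down, and pushes the cap back up by itself. The can is 52 mm in diameter, 200 mm tall to the cap's top, aluminium with a paper label, fixed upright to the bench in a round steel foot 84 mm across.
- duster_top (a point): Centre of the flat top of the tall can's nozzle cap (moves with the cap), 200 mm above the bench when up. The cap is a black plastic cylinder, 34 mm in diameter and 22 mm high; a thin nozzle sticks out of its side along this point's x axis, to 42 mm from the centre, 10 mm below the cap's top, towards the lamp. z is up.
- cleaner_cap (a joint): Cap of the other can, the short wide one with contact cleaner (66 mm in diameter, 135 mm tall, same materials, same kind of cap and foot), pressed depth in m, 0 when up, 0.008 fully down. It is not to be pressed. It stands 150 mm or more from the tall can's axis, its nozzle not pointing at the lamp.
- lamp: Frosted white bulb, 78 mm at its widest, on a 38 mm brass screw base, 171 mm tall, standing loose in a 16 mm deep cup (44 mm inside) on the chrome turntable (150 mm in diameter, 45 mm high, fixed). Origin at the centre of the underside of its base, z up; its top is 216 mm above the bench and its axis 135 mm (give or take 15) from the tall can's axis. It is knocked over easily.
Things that resemble listed ones, but are neither listed nor needed, are in the scene too. What is shaped like the part that bears duster_cap but pink is not meant.

How it is judged:
By the outcome, as a careful person would: the job done as asked, in the order asked, and still so for the second after the job is handed in, with the robot touching nothing.
It also fails if it takes over 24 s, if anything falls off the work surface, if the arm or the gripper's body presses on something with over 40 N, if the wrist force passes 120 N, or if a joint passes its speed limit or range.

### The arm

A 6-joint arm with a two-finger parallel gripper is mounted at the origin on the work surface. World frame = base frame: x ahead of the robot, y to its left, z up, the work surface at z = 0. Lengths are in m, angles in rad, forces in N, time in s.
With the tool pointing down it reaches from about 0.275 to 0.825 m from the base axis. Payload 5.2 kg.
Tool frame: the origin (TCP) lies on the mounting face of the last link; the fingertips stand 186 mm ahead of it and the grasp point (between the pads) lies 167 mm ahead of it; z points along the fingers, y is the direction in which the jaws open and shut (so a half turn about z gives the same grasp; the last joint's range is limited). The gripper opens to 93 mm and grips with 3 to 60 N. Pads are 15 mm wide; open, the fingers measure 128 mm over their backs; the gripper's body (75 mm by 188 mm) begins 65 mm behind the grasp point.
Start: joints at [-1.524, 0.259, 1.535, -0, 1.348, -0.203], TCP at [0.136, -0.533, 0.405] pointing down, gripper open.
Joint ranges: [-3.14, 3.14], [-0.91, 2.08], [0.19, 2.58], [-1.22, 4.36], [0.22, 2.71], [-3.12, 3.12]. Speed limits (rad/s): [2.57, 2.57, 3.14, 3.14, 3.14, 3.14].

### API

Orientations are given as [roll, pitch, yaw] about the fixed x, y, z axes, in that order (R = Rz(yaw) Ry(pitch) Rx(roll)).
In Python, from bench import bot gives the robot as it stands. Calls block until the motion is done:
- bot.reach(position, orientation): joint-space move of the TCP to a pose.
- bot.movel(position, frame=None, rate=0.15, f_stop=None): straight line of the TCP; frame=None keeps the orientation; rate is the mean speed in m/s. With f_stop (N) it stops when the force on the tool has changed by that much, and returns True; else False.
- bot.set_joints(angles): joint-space move.
- bot.let_go() and bot.clamp(): open the fingers fully, or close them until they stop; the grip force is fixed at half the most.
- bot.hold(seconds).
- bot.ik(position, orientation): joint angles nearest the present ones, or None.
- bot.read_camera(name): name is "scene" or "side" or "wrist"; returns (picture, depth): 420x560x3 uint8, blue, green, red; 420x560 float32, m along the optical axis (not along the pixel's ray), 0 where there is no reading.
- bot.camera_model(name): a dict with "mtx" (3x3 intrinsics, pixels), "camera_from_world" (4x4, takes a point from world to camera coordinates); the wrist camera has in their place "hand_eye" (4x4, takes a point from camera to tool coordinates, whose origin is the TCP and whose axes are the flange's). Camera axes: x right, y down, z forward; pixel columns grow to the right and rows downward; lengths in m; the calibration is good to about 2 mm. A picture is of the moment at which its call begins: read the wrist's pose just before it. camera_model takes no time and is no camera call.
A pose or a line that the arm cannot do raises bot.IKError and nothing moves.
- bot.sign_off(): hands the job in, once; it reports no verdict.
Readings, each from a call of its own:
- bot.current_time_s(): time.
- bot.current_joint_positions(): joint angles.
- bot.current_qd(): joint speeds.
- bot.current_joint_efforts(): joint torques, N m.
- bot.current_ee_pos(): TCP position.
- bot.current_orientation(): TCP orientation.
- bot.current_ft_force(): force on the tool from outside, world axes, zero at the start.
- bot.current_wrist_torque(): the same for the moment, N m.
- bot.current_gripper_width(): finger opening in m.
Only numpy, scipy, OpenCV 4.12 (cv2) and the standard library are available. Lean on these libraries where they do the work, as an engineer would, in place of code of your own. Each camera call takes 0.05 s, during which the arm holds its last target. There are 200 camera calls.

## Working session

There is one attempt and no reset: what is moved stays moved. The work goes in short steps, each a Python script; the robot and the scene stay as the last script left them, time stands still between calls to the robot, and variables do not carry over. Pictures are saved under pics/ and viewed, about 8 in all and at most 12, crops included, and the job is handed in when it is done.

```bash
mkdir -p pics; cat > h.py <<'E'
import numpy as np, cv2
from bench import bot
def grab(n):
    p,d=bot.read_camera(n); m=bot.camera_model(n)
    np.savez(f'{n}.npz',p=p,d=d,K=m['mtx'],T=m.get('camera_from_world',np.eye(4)))
    return p,d,m
def world(d,K,T):
    v,u=np.mgrid[:d.shape[0],:d.shape[1]]
    c=np.stack([(u-K[0,2])/K[0,0]*d,(v-K[1,2])/K[1,1]*d,d,np.ones_like(d)],-1)
    w=(c@np.linalg.inv(T).T)[...,:3]; w[d==0]=np.nan
    return w
E
python3 - <<'E'
from h import *
for n in('scene','side'):
    p,d,m=grab(n); cv2.imwrite(f'pics/{n}1.png',p)
    print(n,np.linalg.inv(m['camera_from_world'])[:3,3])
print(bot.current_time_s(),bot.current_ee_pos(),bot.current_orientation())
E
```

```text
scene [0.95494353 0.40848313 0.58365716]
side [ 0.39857912 -0.43908863  0.6908353 ]
0.1 [ 0.13595184 -0.53274757  0.40401884] [-3.14001543e+00 -2.91298620e-04  2.49766415e-01]
```

View pics/scene1.png

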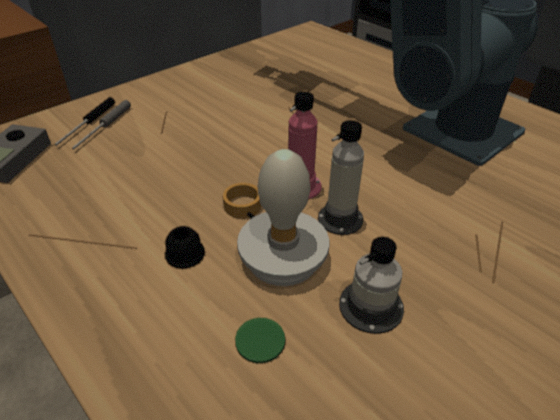

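View pics/side1.png

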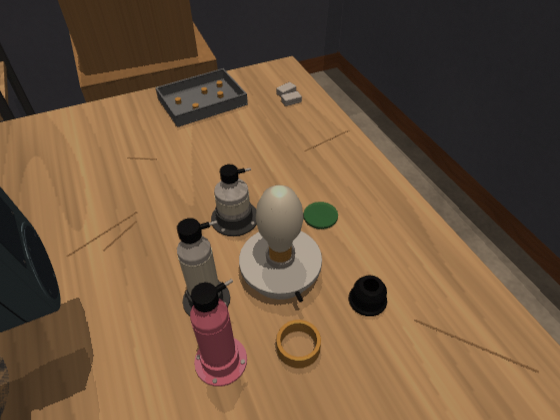

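Scene view: the candidates are the tall grey-label can (cap at 351,130), the pink tall can (cap at 304,100, a decoy) and the short wide can (cap at 383,250, the cleaner). In the side view they are at (190,230), (205,297) and (229,173). The lamp is at (285,190) in scene and (280,220) in side. The description picks the grey tall can. Next I'll measure all of them.

```bash
python3 - <<'E'
from h import *
seeds={'scene':{'duster':(351,130),'pink':(304,100),'short':(383,250)},'side':{'duster':(190,230),'pink':(205,296),'short':(229,173)}}
crops=[]
for n in seeds:
    z=np.load(n+'.npz'); w=world(z['d'],z['K'],z['T'])
    for k,(u,v) in seeds[n].items():
        r=w[v-25:v+25,u-40:u+40].reshape(-1,3); c=z['p'][v-25:v+25,u-40:u+40].reshape(-1,3).max(1)
        h=0.2 if k!='short' else .135
        t=r[(abs(r[:,2]-h)<.004)]
        e=cv2.minEnclosingCircle(t[:,:2].astype(np.float32)) if len(t)>3 else None
        nz=r[(abs(r[:,2]-h+.010)<.006)&(np.hypot(*(r[:,:2]-np.array(e[0])).T)>.022)&(np.hypot(*(r[:,:2]-np.array(e[0])).T)<.05)] if e else []
        print(n,k,len(t),np.nanmedian(t,0).round(4),np.round(e[0],4),round(e[1],4),'nozzle',len(nz),np.mean(nz,0).round(4) if len(nz) else '')
    m=np.isfinite(w[...,2])&(w[...,2]>.08)&(w[...,2]<.225); 
    u,v={'scene':(285,180),'side':(280,215)}[n]
    L=w[v-30:v+30,u-22:u+22].reshape(-1,3); L=L[(L[:,2]>.1)&(L[:,2]<.22)]
    print(n,'lamp top',L[:,2].max(),L[L[:,2]>.213].mean(0).round(4))
    u,v=seeds[n]['duster']; crops.append(cv2.resize(z['p'][v-45:v+75,u-70:u+110],None,fx=3.3,fy=3.3,interpolation=cv2.INTER_CUBIC)*1)
cv2.imwrite('pics/crop1.png',cv2.resize(cv2.convertScaleAbs(np.vstack(crops),alpha=1.6),None,fx=.75,fy=.75))
E
```

```text
scene duster 250 [0.4461 0.016  0.201 ] [0.4502 0.013 ] 0.0234 nozzle 31 [0.4741 0.0151 0.193 ]
scene pink 200 [ 0.4333 -0.1011  0.2012] [ 0.4415 -0.0582] 0.0634 nozzle 142 [ 0.4439 -0.0943  0.1913]
scene short 420 [0.5573 0.1789 0.136 ] [0.5618 0.1785] 0.0239 nozzle 48 [0.5897 0.1751 0.1277]
scene lamp top 0.2178593618018277 [0.5889 0.0172 0.2149]
side duster 335 [0.4426 0.0109 0.1994] [0.4425 0.0122] 0.0172 nozzle 62 [0.4731 0.0107 0.1916]
side pink 482 [ 0.4296 -0.1078  0.1995] [ 0.4297 -0.1061] 0.0175 nozzle 76 [ 0.4597 -0.1002  0.192 ]
side short 186 [0.555  0.1747 0.1342] [0.5548 0.1767] 0.0177 nozzle 37 [0.5852 0.1725 0.1262]
side lamp top 0.21647379763740726 [0.587  0.0125 0.2141]
```

View pics/crop1.png

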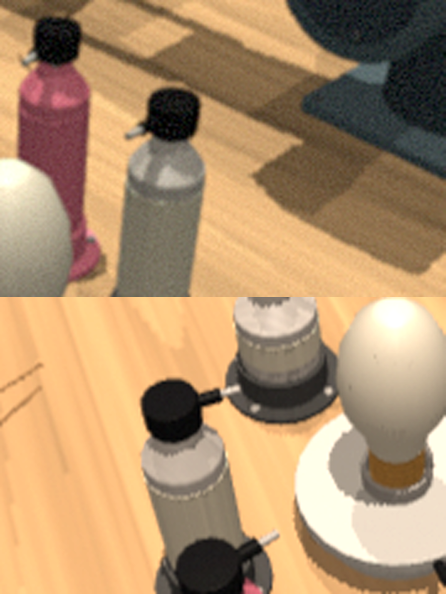

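The crop confirms the choice: the grey tall can's nozzle (bottom panel, about 230,392) points at +x towards the lamp, which is 143 mm away. The pink can is the decoy, and the short can's nozzle passes the lamp. Next I close the fingers, hover, and check with the wrist camera.

```bash
python3 - <<'E'
from h import *
from scipy.spatial.transform import Rotation as R
bot.clamp(); print('w',bot.current_gripper_width())
bot.movel([0.136,-0.533,0.47],rate=.2)
for yaw in (0,np.pi): print(yaw,bot.ik([.4435,.0122,.44],[np.pi,0,yaw]))
bot.reach([.4435,.0122,.44],[np.pi,0,0])
P=bot.current_ee_pos(); O=bot.current_orientation()
p,d=bot.read_camera('wrist'); m=bot.camera_model('wrist')
T=np.eye(4);T[:3,:3]=R.from_euler('xyz',O).as_matrix();T[:3,3]=P
w=world(d,m['mtx'],np.linalg.inv(T@m['hand_eye']))
s=(abs(w[...,2]-.2)<.005)&(np.hypot(w[...,0]-.4435,w[...,1]-.0122)<.035)
q=w[s]; print(s.sum(),q.mean(0) if len(q) else '',cv2.minEnclosingCircle(q[:,:2].astype(np.float32)) if len(q) else '')
print(P,O,bot.current_ft_force(),bot.current_time_s())
cv2.imwrite('pics/wrist1.png',p)
E
```

```text
w 0.00048163348603352883
0 [-2.24906519e-01  3.96530664e-02  1.70978857e+00 -4.44089210e-16
  1.39215102e+00  1.34588981e+00]
3.141592653589793 [-0.22490652  0.03965307  1.70978857  0.          1.39215102 -1.79570285]
1676 [0.44770042 0.01534828 0.20079284] ((0.45330411195755005, 0.016055546700954437), 0.024206671863794327)
[0.44367677 0.01159523 0.43993643] [ 3.14136703e+00  6.58823380e-05 -8.64162282e-04] [-0.48529391 -1.04534262 -0.66618122] 4.3167
```

View pics/wrist1.png

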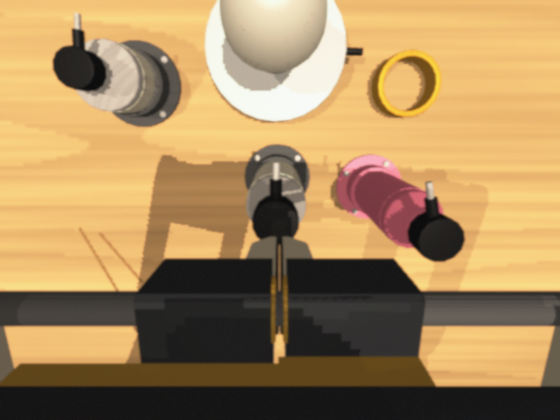

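The wrist view shows the duster cap at (275,218), directly ahead of and under the closed fingers, with its nozzle pointing at the lamp. The fingers hide part of the cap, so that fit is biased towards the nozzle. It still agrees with the side view to 3 mm. I'll press at (0.445, 0.013) under force guard.

```bash
python3 - <<'E'
from h import *
x,y=.445,.013
bot.movel([x,y,.392],rate=.1); f0=np.array(bot.current_ft_force()); print('pre',f0,bot.current_ee_pos())
hit=bot.movel([x,y,.369],rate=.03,f_stop=12)
def st(s): 
    f=np.array(bot.current_ft_force())-f0; z=bot.current_ee_pos()[2]
    print(s,hit,f.round(1),'tip z',round(z-.186,4),bot.current_time_s()); return f[2],z
f,z=st('down'); bot.hold(.1); f,z=st('h')
if hit and f<7: bot.movel([x,y,z-.0015],rate=.03); f,z=st('more')
p,d,m=grab('side'); cv2.imwrite('pics/side2.png',p[180:330,130:330])
bot.hold(.4); st('held')
bot.movel([x,y,.41],rate=.1); bot.movel([x,y,.47],rate=.2); print(np.array(bot.current_ft_force())-f0,bot.current_time_s())
E
```

```text
pre [-0.53823001  0.11939959  0.29491611] [0.44521156 0.01281707 0.39228322]
down True [-1.5  0.3  6.8] tip z 0.1923 5.4917
h True [-1.4  0.1  8.1] tip z 0.1923 5.5917
held True [-1.4 -0.3  7.2] tip z 0.1923 6.0417
[ 0.51214763  0.46922295 -1.25718368] 6.9667
```

The force held at 7–8 N, above the 4.5 N full-press spring force, with the tip at z = 0.192. So the cap was on its stop for about 0.55 s. Now I check that the cap has come back up and that the lamp and cleaner are undisturbed.

```bash
python3 - <<'E'
from h import *
old={n:dict(np.load(n+'.npz')) for n in('side','scene')}
im=[]
for n,S in {'side':{'duster':(190,230,.2),'short':(229,173,.135)},'scene':{'duster':(351,130,.2),'short':(383,250,.135)}}.items():
    p,d,m=grab(n); im.append(p); w=world(d,m['mtx'],m['camera_from_world'])
    for k,(u,v,h) in S.items():
        r=w[v-14:v+8,u-11:u+11].reshape(-1,3); t=r[abs(r[:,2]-h)<.006]; print(n,k,len(t),np.percentile(t[:,2],[50,90]).round(4))
    u,v={'scene':(285,180),'side':(280,215)}[n]
    L=w[v-30:v+30,u-22:u+22].reshape(-1,3); L=L[(L[:,2]>.213)&(L[:,2]<.22)]; print(n,'lamp',L.mean(0).round(4))
cv2.imwrite('pics/final.png',cv2.resize(np.hstack(im),(800,300)))
print(bot.current_time_s())
E
```

```text
side duster 341 [0.1993 0.2006]
side short 203 [0.134  0.1356]
side lamp [0.5871 0.0124 0.2141]
scene duster 278 [0.201  0.2019]
scene short 419 [0.136  0.1371]
scene lamp [0.5892 0.0172 0.2149]
7.0667
```

View pics/final.png

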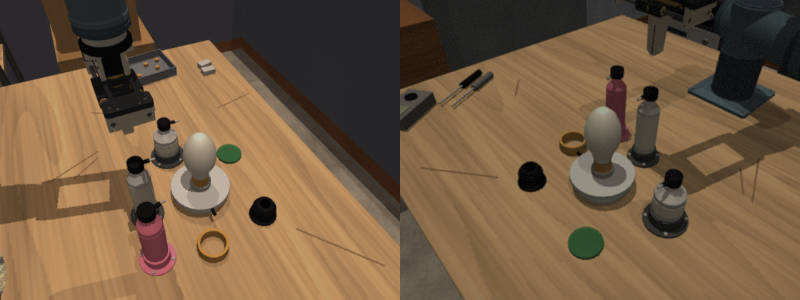

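View pics/side2.png

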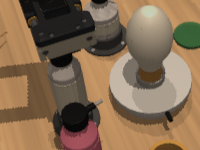

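The final pictures show everything in place and the gripper clear, at about (120,100) in the side half. The crop taken during the press shows the fingers on the grey can's cap. I'm handing it in.

```bash
python3 -c "
from bench import bot
print(bot.sign_off(),bot.current_time_s())"
```

```text
the job is handed in; nothing more can be done
the job is handed in; nothing more can be done
```

I pressed the cap of the tall grey air can with the closed fingertips, held it down for about 0.55 s, let it spring back and handed the job in at about 7 s.

- **Press:** the contact force was 7–8 N, against 4.5 N for the spring when fully down. The fingertip was at z = 0.192 m, which is where the cap meets its stop. That the cap was fully down is inferred from these two readings, because the cap joint itself can't be read.
- **Afterwards:** the duster cap's top was back at about 0.200 m. The short can's cap was unpressed at 0.135 m. The lamp stood within 0.5 mm of its earlier measured position, and the arm was clear of everything.
- **Disagreement:** the wrist and scene cameras put the cap centre a few mm further in x and y than the side camera. Part of that came from the fingers hiding the cap and the nozzle being included in the fit. It was well within the cap's 34 mm diameter and did no harm.

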